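# Wind the loaded syringe driver

## Robot

A 6-joint arm with a two-finger parallel gripper is mounted at the origin on the work surface. World frame = base frame: x ahead of the robot, y to its left, z up, the work surface at z = 0. Lengths are in m, angles in rad, forces in N, time in s.
With the tool pointing down it reaches from about 0.3 to 0.875 m from the base axis. Payload 6.4 kg.
Tool frame: the origin (TCP) lies between the finger pads; the fingertips stand 22 mm ahead of it and the grasp point (between the pads) lies 3 mm ahead of it; z points along the fingers, y is the line along which they close (so a half turn about z gives the same grasp; the last joint's range is limited). The gripper opens to 88 mm and grips with 3 to 60 N. Pads are 18 mm wide; open, the fingers measure 123 mm over their backs; the gripper's body (75 mm by 187 mm) begins 45 mm behind the grasp point.
Start: joints at [-1.396, 0.181, 1.607, -0, 1.354, -0.206], TCP at [0.214, -0.534, 0.261] pointing down, gripper open.
Joint ranges: [-2.99, 2.99], [-0.89, 2.07], [0.3, 2.58], [-1.14, 4.28], [0, 2.63], [-3.12, 3.12]. Speed limits (rad/s): [2.57, 2.57, 3.01, 3.14, 3.14, 3.14].

## Interface

Orientations are given as a rotation vector (axis times angle).
In Python, from rig import move_ptp, move_linear, move_j, gripper_to, sleep, inverse_kinematics, get_state, camera, camera_params, IKError, close_job gives the robot as it stands. Calls block until the motion is done:
- move_ptp(position, orientation): joint-space move of the TCP to a pose.
- move_linear(position, speed=0.15, rot=None): straight line of the TCP; rot=None keeps the orientation; speed is the mean speed in m/s.
- move_j(angles): joint-space move.
- gripper_to(opening, grip_force=None): finger opening in m; grip_force is the grip in N (None keeps the last); returns when the fingers have stopped.
- sleep(seconds).
- inverse_kinematics(position, orientation): joint angles nearest the present ones, or None.
- get_state(): the state.
- camera(name): name is "scene" or "top" or "wrist"; returns (picture, depth): 480x640x3 uint8, red, green, blue; 480x640 float32, m along the optical axis (not along the pixel's ray), 0 where there is no reading.
- camera_params(name): a dict with "fov_y" (degrees; the focal length in pixels is half the picture's height over the tangent of half this angle, whatever the lens; pixels are square), "cx", "cy" (the principal point, pixels), "R" (3x3) and "t" (3): a world point X has camera coordinates R X + t; the wrist camera has in their place "hand_eye" (4x4, takes a point from camera to tool coordinates, whose origin is the TCP and whose axes are the flange's). Camera axes: x right, y down, z forward; pixel columns grow to the right and rows downward; lengths in m; the calibration is good to about 2 mm. A picture is of the moment at which its call begins: read the wrist's pose just before it. camera_params takes no time and is no camera call.
A pose or a line that the arm cannot do raises IKError and nothing moves.
- close_job(): hands the job in; it is judged then, once.
The state is a dict: "time_s": time; "joint_positions": joint angles; "qvel": joint speeds; "effort": joint torques, N m; "position": TCP position; "tool_rot": TCP orientation; "force": force on the tool from outside, world axes, zero at the start; "wrist_torque": the same for the moment, N m; "grip_width": finger opening in m; "gripper_force": force on a finger pad.
Only numpy, scipy, OpenCV 4.12 (cv2) and the standard library are available. Lean on these libraries where they do the work, as an engineer would, in place of code of your own. Each camera call takes 0.05 s, during which the arm holds its last target. There are 200 camera calls.

## Task

Two spring-driven syringe drivers stand on the bench: wind the one that has a syringe lying in its cradle. Turn its wing key clockwise, seen from above, in two or three part turns, letting go of the key completely in between, until the key's pointer stands over the black mark on the rim of the round spring housing. Do not turn the key of the empty driver.

Things in the scene. Friction and masses are not known exactly. Their poses are not given: they have to be found in the camera images.
- pump: Driver to wind: grey case 220 x 90 mm, 40 mm high, fixed on the bench; a clear syringe (29 mm thick, top 73 mm above the bench) lies on its +x end, a round aluminium spring housing (76 mm wide, top at 60 mm) with the key on its -x end, key axis upright at x -65 mm, y 0. Black full mark: 12 mm rib on the housing's -x rim. Its twin has no syringe. Origin: centre of underside, x along case, z up.
- key (a joint): Angle in rad of the loaded driver's key, growing as it is wound clockwise seen from above. Starts in 0 to 0.5; at 2.6 the pointer is over the full mark; hard stop at 2.75. Turning takes 0.13 to 0.18 N m against a spring; a friction ratchet holds the key where it is let go, but fingers that still grip it can turn it back.
- key_grip (a point): Grip point on the loaded driver's key, on its upright axis, 104 mm above the bench. The key is a dark steel bar on edge, 48 long, 10 thick, 26 mm high (90 to 116 mm above the bench) on a thin stem; the case below is under 75 mm high. Turns with the key: x along the bar to the pointer (5 mm thick prong on one end only, tip 38 mm out), y across its thickness, z up.
- spare_pointer (a point): Tip of the pointer on the empty driver's key, 37 mm from that key's axis and 96 mm above the bench. That key and case are like the loaded driver's; its key may stand at any angle from unwound to nearly full. Leave it as it is.

How it is judged:
On the way:
1. the loaded driver's key has been wound part of the way (joint between 0.65 and 2.25) and let go (value of joint key between 0.65 and 2.25 rad and contact force between the fingers and anything else below 0.1 N), for 0.1 s.
At the end, for the whole second after the job is handed in: The loaded driver's key is let go and at rest with its pointer over the full mark, no more than 0.25 rad (14 degrees) short of it (joint above 2.35; the hard stop lies 0.15 rad past the mark), and the empty driver's key is where it was (pointer moved less than 13 mm) (value of joint key above 2.35 rad and velocity of joint key between -0.05 and 0.05 rad/s and distance of spare_pointer from where it was at the start of the episode below 0.013 m); the robot touches nothing.
It fails at once if the empty driver's key is turned (its pointer moves more than 13 mm) (distance of spare_pointer from where it was at the start of the episode above 0.013 m).
It also fails if it takes over 42 s, if anything falls off the work surface, if the arm or the gripper's body presses on something with over 40 N, if the wrist force passes 120 N, or if a joint passes its speed limit or range.

## Working session

There is one attempt and no reset: what is moved stays moved. The work goes in short steps, each a Python script; the robot and the scene stay as the last script left them, time stands still between calls to the robot, and variables do not carry over. Pictures are saved under pics/ and viewed, at most 10 in all, crops included, and the job is handed in when it is done.

```bash
mkdir -p pics; python3 - <<'E'
from rig import *
import cv2,numpy as np
for n in("top","scene"):
    p,d=camera(n); cv2.imwrite(f"pics/{n}0.png",p[:,:,::-1]); np.savez(f"{n}0.npz",p=p,d=d); print(n,camera_params(n),(d>0).mean())
print(camera_params("wrist")); print(get_state())
E
```

```text
top {'fov_y': 46.61005511143101, 'cx': 324.1077989980381, 'cy': 234.3914621227438, 'R': array([[-0.12339604, -0.99235247, -0.00316065],
       [-0.96758681,  0.12102246, -0.22165135],
       [ 0.22033877, -0.02429269, -0.97512086]]), 't': array([0.0325387 , 0.57744107, 0.85969136])} 0.996005859375
scene {'fov_y': 55.83815192461831, 'cx': 329.7345621657081, 'cy': 238.02113001848508, 'R': array([[ 0.55598724,  0.83112982, -0.01007072],
       [ 0.72292069, -0.48950872, -0.48761345],
       [-0.41019979,  0.26382653, -0.87300155]]), 't': array([-0.29070741, -0.37838994,  1.03799706])} 0.9960970052083333
{'fov_y': 63.215783729907585, 'cx': 319.70449454412983, 'cy': 244.2090494603618, 'hand_eye': array([[-2.04086458e-04, -9.50378077e-01, -3.11097201e-01,
         8.02701233e-02],
       [ 9.99999862e-01, -3.44398011e-04,  3.96088068e-04,
        -4.85628137e-04],
       [-4.83574673e-04, -3.11097078e-01,  9.50378017e-01,
        -1.22590688e-01],
       [ 0.00000000e+00,  0.00000000e+00,  0.00000000e+00,
         1.00000000e+00]])}
{'time_s': 0.1, 'joint_positions': array([-1.39629379e+00,  1.81461934e-01,  1.60785145e+00, -2.30599210e-05,
        1.35382923e+00, -2.06275168e-01]), 'qvel': array([-0.00036915, -0.00039069, -0.00306692, -0.0016383 ,  0.00040394,
       -0.00171278]), 'effort': array([ 1.07586911e-03, -4.34818482e+01, -3.42696476e+01,  7.03149755e-02,
        3.40487435e-02, -4.31618696e-05]), 'position': array([ 0.21364097, -0.5333709 ,  0.25993026]), 'tool_rot': array([-3.08330276e+00, -5.94231643e-01, -3.31188418e-06]), 'force': array([ 0.96393619, -0.18483902, -1.09886848]), 'wrist_torque': array([-0.00879811, -0.01711891,  0.05672703]), 'gripper_force': 0.0, 'grip_width': 0.08809887278036817}
```

View pics/top0.png

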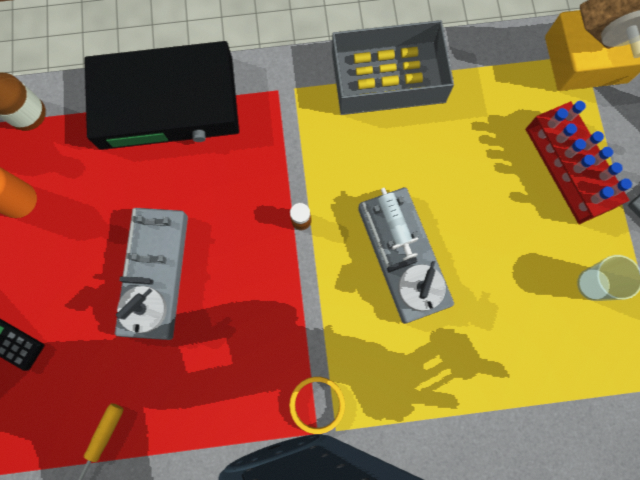

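View pics/scene0.png

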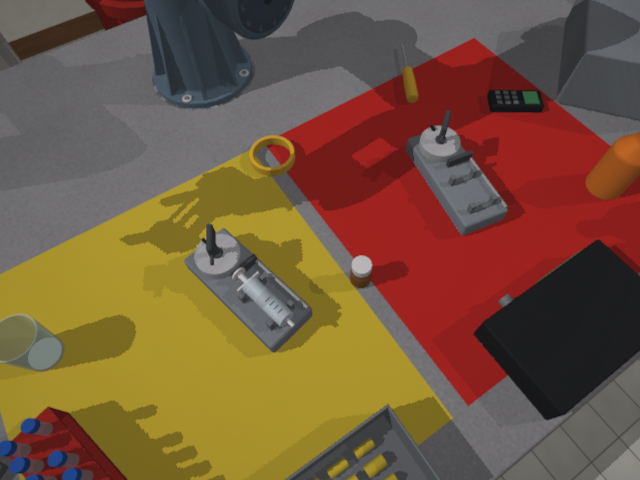

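The top view shows the loaded driver at (405,255). Its key is about (427,282) and its mark (433,309). The empty driver is at (150,270), and the scene view agrees. Next I'll measure with depth.

```bash
cat > h.py <<'E'
from rig import *
import cv2,numpy as np
from scipy.spatial.transform import Rotation as Ro
def cloud(d,cp,R=None,t=None):
    f=240/np.tan(np.radians(cp["fov_y"]/2)); v,u=np.mgrid[:480,:640]
    c=np.stack([(u-cp["cx"])/f*d,(v-cp["cy"])/f*d,d],-1)
    if "R" in cp: return (c-cp["t"])@cp["R"]
    H=cp["hand_eye"]; return (c@H[:3,:3].T+H[:3,3])@R.T+t
E
python3 - <<'E'
from h import *
for n,(u0,u1,v0,v1) in {"top":(355,460,180,325),"scene":(180,315,215,355)}.items():
    z=np.load(n+"0.npz"); X=cloud(z["d"],camera_params(n)); g=z["p"].astype(int)
    S=np.zeros((480,640),bool); S[v0:v1,u0:u1]=1
    key=S&(X[...,2]>.082)&(X[...,2]<.125)
    P=X[key]; c=P.mean(0); w,V=np.linalg.eigh(np.cov(P[:,:2].T)); print(n,"key",len(P),c,P[:,2].max(),"axis",V[:,1],"ext",np.ptp((P[:,:2]-c[:2])@V,axis=0))
    top=S&(X[...,2]>.107)&(X[...,2]<.125);T=X[top];print("bartop",len(T),T.mean(0))
    case=S&(X[...,2]>.034)&(X[...,2]<.045); r=cv2.minAreaRect((X[S&(X[...,2]>.025)][:,:2]*1000).astype(np.float32)); print("case",r)
    hs=S&(X[...,2]>.054)&(X[...,2]<.066)&(g.min(-1)>110); print("housing",X[hs].mean(0),cv2.minEnclosingCircle((X[hs][:,:2]*1000).astype(np.float32)))
    m=S&(X[...,2]>.05)&(X[...,2]<.078)&(g.max(-1)<50)
    k,l,s,cc=cv2.connectedComponentsWithStats(m.astype(np.uint8))
    for i in range(1,k):
        if s[i,4]>8: print("dark",cc[i],s[i,4],X[l==i].mean(0))
    p=cv2.resize(z["p"][v0:v1,u0:u1,::-1],None,fx=3,fy=3,interpolation=2); cv2.imwrite(f"pics/{n}c.png",p)
a=cv2.imread("pics/topc.png");b=cv2.imread("pics/scenec.png");o=np.zeros((440,740,3),np.uint8);o[:435,:315]=a;o[:420,320:725]=b;cv2.imwrite("pics/crop.png",o)
E
```

```text
top key 278 [ 0.47297775 -0.18746138  0.11140184] 0.12033132627544016 axis [-0.89141015  0.45319746] ext [0.01050953 0.06246288]
bartop 213 [ 0.47064532 -0.18681697  0.11501727]
case ((514.641357421875, -104.30960083007812), (235.74647521972656, 234.54232788085938), 13.06063461303711)
housing [ 0.49187426 -0.18057694  0.06044943] ((539.6220703125, -169.78726196289062), 108.33572387695312)
dark [397.57692308 266.80769231] 52 [ 0.50902039 -0.15273179  0.05866383]
dark [420.05882353 286.05882353] 17 [ 0.47210492 -0.18289927  0.06645831]
dark [429.33333333 304.16666667] 12 [ 0.44146229 -0.1932914   0.06490494]
scene key 316 [ 0.47826056 -0.18979908  0.10868528] 0.11851095033479679 axis [-0.88489617  0.46578832] ext [0.01035789 0.06276119]
bartop 199 [ 0.47372728 -0.18821505  0.11443504]
case ((638.9983520507812, -167.97320556640625), (437.8672790527344, 123.04176330566406), 3.1267547607421875)
housing [ 0.495763   -0.18598036  0.06011994] ((540.3314208984375, -173.38388061523438), 108.21239471435547)
dark [217.29166667 251.375     ] 24 [ 0.47408701 -0.18583605  0.06903247]
dark [249.35555556 263.        ] 45 [ 0.51469821 -0.15148261  0.05566145]
```

View pics/crop.png

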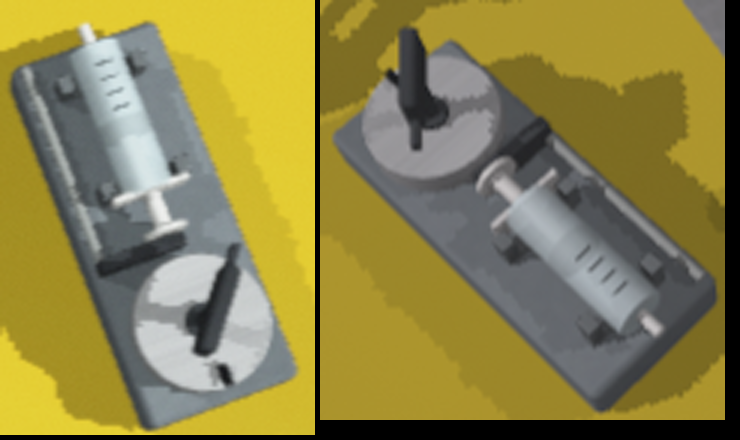

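The crops show the loaded key's pointer aiming at (+x, -y), about -27°, with the mark near -165°. That puts the key near 0.2 rad. Now I'll move above it for a close wrist view.

```bash
cat >> h.py <<'E'
def ori(a):  # tool down, tool x along world angle a
    x=np.array([np.cos(a),np.sin(a),0]); z=np.array([0,0,-1.]); return Ro.from_matrix(np.stack([x,np.cross(z,x),z],1)).as_rotvec()
E
python3 - <<'E'
from h import *
a=np.radians(-27.3)
for k in (a,a+np.pi):
    for d in(0,-.65,-1.3,-2.4):
        q=inverse_kinematics([.472,-.1875,.235],ori(k+d)); print(np.degrees(k+d),None if q is None else np.round(q,2))
k=a+np.pi
q=[inverse_kinematics([.472,-.1875,.235],ori(x)) for x in(a,a+np.pi)]
i=int(np.argmin([abs(x[5]) if x is not None else 9 for x in q]))
move_j(q[i]); s=get_state(); print(i,s["time_s"],s["position"],s["joint_positions"])
p,d=camera("wrist"); X=cloud(d,camera_params("wrist"),Ro.from_rotvec(s["tool_rot"]).as_matrix(),s["position"]); np.savez("w1.npz",p=p,X=X); cv2.imwrite("pics/w1.png",p[:,:,::-1])
E
```

```text
-27.3 [-0.61  0.06  1.8  -0.    1.29  1.44]
-64.54225668350351 [-0.61  0.06  1.8  -0.    1.29  2.09]
-101.78451336700702 [-0.61  0.06  1.8   0.    1.29  2.74]
-164.80987083139757 [-0.61  0.06  1.8  -0.    1.29 -2.45]
152.7 [-0.61  0.06  1.8   0.    1.29 -1.71]
115.45774331649649 [-0.61  0.06  1.8  -0.    1.29 -1.06]
78.21548663299296 [-0.61  0.06  1.8  -0.    1.29 -0.41]
15.190129168602423 [-0.61  0.06  1.8  -0.    1.29  0.69]
0 1.6917 [ 0.47194434 -0.18809523  0.23509381] [-6.13127067e-01  5.53920391e-02  1.79966681e+00 -2.31453873e-04
  1.28625148e+00  1.43437227e+00]
```

View pics/w1.png

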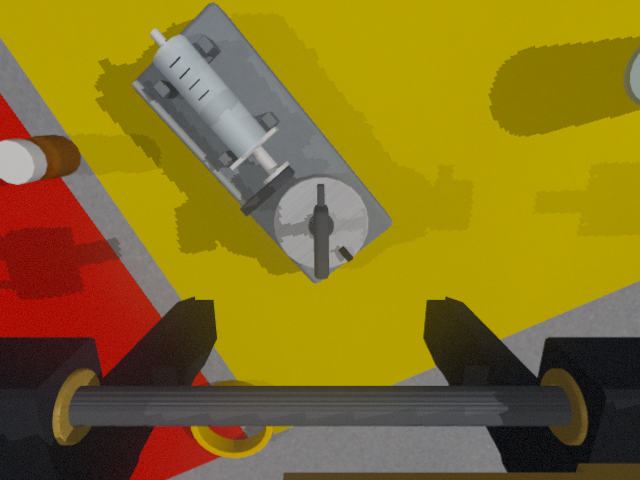

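The wrist view shows the bar upright at columns 314-328, the pointer at top (320,190), the mark at (346,254) and the housing at (321,224). I'll measure from this view.

```bash
python3 - <<'E'
from h import *
z=np.load("w1.npz"); X=z["X"]; g=z["p"].astype(int); S=np.zeros((480,640),bool); S[170:290,265:375]=1
Z=X[...,2]; dark=g.max(-1)<95
T=X[S&(Z>.108)&(Z<.125)]; print("top",len(T),T.mean(0),np.percentile(T[:,2],[5,50,95]))
(c,wh,an)=cv2.minAreaRect((T[:,:2]*1000).astype(np.float32)); print(c,wh,an)
Pt=X[S&(Z>.085)&(Z<.106)&(g.max(-1)<95)&(np.mgrid[:480,:640][0]<203)]; print("ptr",len(Pt),Pt.mean(0))
H=S&(Z>.055)&(Z<.065)
k=cv2.convexHull((X[H][:,:2]*1000).astype(np.float32)); print("hous",cv2.minEnclosingCircle(k))
m=S&dark&(Z<.07)&(Z>.05); m[:,:333]=0;m[:245]=0; print("mark",m.sum(),X[m].mean(0))
B=np.zeros((480,640),bool);B[0:290,125:400]=1
case=B&(Z>.02)&(g.max(-1)-g.min(-1)<40); k,l,s,_=cv2.connectedComponentsWithStats(case.astype(np.uint8)); i=1+np.argmax(s[1:,4])
print("case",cv2.minAreaRect((X[(l==i)&(Z<.044)&(Z>.036)][:,:2]*1000).astype(np.float32)))
E
```

```text
top 1039 [ 0.47205179 -0.18928391  0.11400907] [0.11178441 0.11423684 0.11548565]
(470.7802429199219, -188.46365356445312) (9.879888534545898, 47.59861373901367) 63.02700424194336
ptr 113 [ 0.49968145 -0.203299    0.09831764]
hous ((481.6563720703125, -186.36605834960938), 48.865333557128906)
mark 107 [ 0.44089945 -0.19565052  0.06291144]
case ((533.7687377929688, -174.4495849609375), (217.5989532470703, 88.76830291748047), 12.81445598602295)
```

```bash
python3 - <<'E'
from h import *
a=np.radians(180-27); P=[.4706,-.1887]
q=inverse_kinematics([*P,.235],ori(a)); print(q); move_j(q)
move_linear([*P,.107],speed=.1); print(get_state()["time_s"])
gripper_to(0.0,40); s=get_state(); print("grip",s["grip_width"],s["gripper_force"],s["force"],s["wrist_torque"],s["time_s"])
q=np.array(s["joint_positions"])
for k in range(5):
    q[5]+=.25; move_j(q); s=get_state(); print(s["joint_positions"][5],s["force"],s["wrist_torque"][2],s["time_s"])
gripper_to(.045); sleep(.4); s=get_state(); print(s["gripper_force"],s["force"],s["time_s"])
move_linear([*P,.235],speed=.15)
s=get_state(); p,d=camera("wrist"); X=cloud(d,camera_params("wrist"),Ro.from_rotvec(s["tool_rot"]).as_matrix(),s["position"]); np.savez("w2.npz",p=p,X=X); cv2.imwrite("pics/w2.png",p[:,:,::-1])
S=np.zeros((480,640),bool); S[150:310,240:400]=1;Z=X[...,2]
T=X[S&(Z>.108)&(Z<.125)]; print(cv2.minAreaRect((T[:,:2]*1000).astype(np.float32)),s["joint_positions"],s["time_s"])
E
```

```text
[-0.61582821  0.05329652  1.80206811  0.          1.28622802 -1.71538564]
5.8333
grip 0.009601631371715796 39.9999956600368 [ 1.28071739  0.78952195 -0.27924493] [ 0.27786063 -0.32382476  0.09396019] 7.0
-1.4691484048336725 [1.56622187 1.51285556 0.60839754] -0.09549066634717038 7.35
-1.2213464820666782 [ 2.35844991  3.46954896 -0.06163093] -0.04306152571579607 7.7
-0.972256453603241 [ 3.11270874  2.51468324 -0.89415889] -0.13750007391648145 8.05
-0.7208202319185815 [ 4.85176743  4.42608276 -1.83746049] -0.11246530005708738 8.4
-0.4708098331601177 [ 4.74737133  4.0003012  -3.07408909] -0.0959787987122409 8.75
0.0 [-0.02495902 -0.94426511  0.68304064] 9.825
((470.3238525390625, -188.2004852294922), (47.77495193481445, 9.999682426452637), 81.740234375) [-6.16083491e-01  5.40645700e-02  1.80343056e+00  3.85119237e-04
  1.28587913e+00 -4.65912363e-01] 10.825
```

View pics/w2.png

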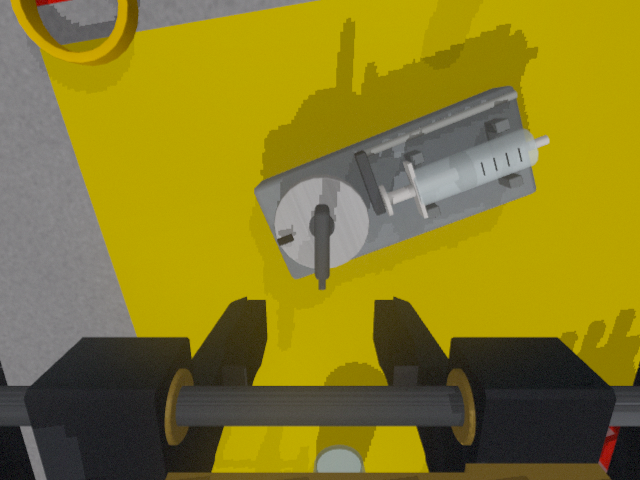

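The pointer (322,285) now stands about 69° short of the mark (286,240), so the key is near 1.4 rad and let go. Next comes the second part turn.

```bash
python3 - <<'E'
from h import *
P=[.4704,-.1885]
move_linear([*P,.107],speed=.1)
gripper_to(0.0,40); s=get_state(); print("grip",s["grip_width"],s["time_s"])
q=np.array(s["joint_positions"])
for k in range(5):
    q[5]+=.244; move_j(q); s=get_state(); print(s["joint_positions"][5],s["force"],s["wrist_torque"][2])
gripper_to(.045); sleep(.3)
move_linear([*P,.235],speed=.15); sleep(.3)
s=get_state(); p,d=camera("wrist"); X=cloud(d,camera_params("wrist"),Ro.from_rotvec(s["tool_rot"]).as_matrix(),s["position"]); cv2.imwrite("pics/w3.png",p[:,:,::-1])
S=np.zeros((480,640),bool); S[150:310,240:400]=1;Z=X[...,2]
T=X[S&(Z>.108)&(Z<.125)]; print(cv2.minAreaRect((T[:,:2]*1000).astype(np.float32)),s["time_s"],s["force"])
E
```

```text
grip 0.00972277010038046 12.9333
-0.2257810498606507 [ 3.04860427 -0.06795737 -1.55899612] -0.08768947172268454
0.015936140942928785 [ 2.43777471 -1.13602041 -1.62451549] -0.05149659544206701
0.2590270910753985 [ 2.45528731  0.28941384 -3.42870346] -0.052920290455348906
0.5026794436507442 [ 3.59420492  0.51925663 -2.10174304] -0.11315932731229893
0.7465100698867315 [ 3.21826912 -0.86770135 -2.51387555] -0.061881159075211384
((470.8573913574219, -188.37234497070312), (46.85091018676758, 9.862287521362305), 11.194307327270508) 16.9167 [-0.20520088  0.14265749  0.1929287 ]
```

View pics/w3.png

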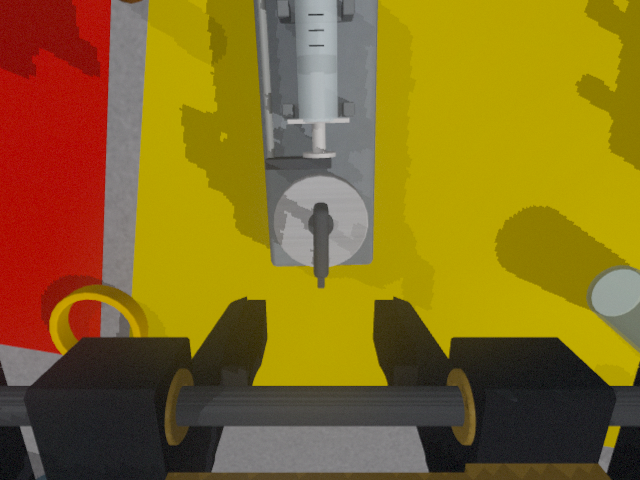

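The pointer (321,283) now covers the mark, with the bar lined up with the case and the gripper clear. The bar is at -168.8° and the mark at -167.2°, so the key is about 2.63 rad.

```bash
python3 -c "
from rig import *
print(close_job())"
```

```text
the job is handed in; nothing more can be done
None
```

I wound the loaded driver in two part turns, letting go completely in between; its pointer now stands over the full mark (key about 2.63 rad by camera), I never went near the empty driver's key, and the job is handed in, with no verdict returned.

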